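# Prop and open the spring-lid seasoning caddy

## Task

First swing the folding leg behind the wooden seasoning caddy outwards and press it firmly home against its stop, without ramming it. Then press the catch button so that the spring lid comes free, and steady the lid with the hand all the way up until it stands fully open by itself: it must not fly open. Leave the other things on the counter where they are.

Things in the scene. Friction and masses are not known exactly. Their poses are not given: they have to be found in the camera images.
- caddy: Wooden box 150 mm deep (its x) by 180 mm wide (its y), walls 80 mm high, standing immovable on the counter. Origin: centre of its underside on the counter; x points from the front (catch side) to the back (hinge and leg side), z up. A wooden catch housing (x -125 to -75 mm, y +-45 mm, top at z 88 mm) stands on its front and carries the button. It stands with its front roughly to the robot's right (-y).
- button (a joint): Travel of the catch button in m: 0 up, 0.009 fully down. Moves straight down against a spring: 2.5 N to start, about 5.5 N at 6 mm where the lid comes free, 7 N fully down, then rigid. It comes back up when let go.
- button_top (a point): Centre of the top face of the grey catch button: a block 36 mm (caddy x) by 64 mm (caddy y). Unpressed, its top stands 100 mm over the counter, 12 mm above the top of the shut lid; fully down it is still 3 mm above it. Its middle lies at caddy x -105 mm, y 0; a steel hook 24 mm wide beside it reaches over the lid's front edge to caddy x -67 mm, top at 91.5 mm, and draws back under the press.
- lid (a joint): Lid angle in rad: 0 shut, 1.45 fully open (its own stop, nearly upright). A spring in the hinge pushes it open all the way (0.56 N m when shut, 0.27 N m when open; the lid's weight, 0.14 to 0.28 kg, takes off up to 0.2 N m). Once the hook lets go it flies up in about 0.1 s unless held back; pushed from outside near the front edge it takes about 2 to 4 N to hold. Left alone it stays open.
- lid_edge (a point): Middle of the top of the lid's front edge (moves with the lid). The lid is a wooden plate 150 mm long (hinge to front edge), 180 mm wide, 8 mm thick; shut, it is level with its top 88 mm over the counter. As it opens its front edge rises and swings to the back.
- lid_hinge (a point): Middle of the lid's hinge line, which runs along the caddy's y at caddy x +75 mm, z 84 mm, at half the lid's thickness (the lid's top plane lies 4 mm outside it). Fixed to the caddy.
- leg (a joint): Angle of the folding leg in rad about its upright pivot: 0 lies along the caddy's back wall (pointing to the caddy's -y), grows as it swings away from the wall (at 1.57 it points straight back along the caddy's +x). Starts part-way out (0.4 to 0.8); moves stiffly with 0.08 N m of friction and stays where it is left. It ends where it meets the stop, at 1.37 to 1.72, which differs each time; the stop is rigid.
- leg_tip (a point): Point on the top edge of the leg, 140 mm from the pivot axis; its x axis points along the leg, away from the pivot. The leg is an upright steel bar 148 mm long, 10 mm thick, from 7 to 47 mm over the counter (140 mm of it beyond the pivot axis).
- leg_pivot (a point): Point on the leg's pivot axis at the height of the leg's top edge (47 mm): caddy x +105 mm, y +75 mm, so the pivot stands 30 mm off the back wall.
- leg_stop: Low dark steel stop arm lying on the counter below the leg's path, fixed, with a 30 mm high lug at 70 to 90 mm from the pivot. Origin on the pivot axis at counter level; its x axis points as the leg does when the leg rests against the lug; the lug stands on its +y side (5 to 17 mm).
- crock: White ceramic crock insert, round, 196 mm across, 115 mm high; origin under its centre. Leave it alone.
- seasoning: Clear plastic seasoning bottle with white twist cap, 60 mm across, 150 mm high; origin under its centre. Leave it alone.
- pot_holder: Teal silicone pot holder disc, 170 mm across, 7 mm thick; origin under its centre. Leave it alone.
Things that resemble listed ones, but are neither listed nor needed, are in the scene too. Several things have the shape of the leg_stop; the one meant has the colours described above.

How it is judged:
On the way, in this order (a step that is already met when the one before it is completed fails the run):
1. the leg is swung out and pressed home against its stop with at least 4 N while the lid is still shut (angle between the x axis of leg_tip and the x axis of leg_stop, either way round below 0.06 rad and contact force between leg and leg_stop above 4 N and value of joint lid below 0.05 rad), for 0.1 s.
2. the lid is released and stands fully open (value of joint lid above 1.38 rad), for 0.2 s.
At the end, for the whole second after the job is handed in: The leg rests against its stop (within 0.06 rad, 8 mm at its tip), the lid stands fully open (over 1.38 rad), the button is back up (within 2 mm), and the bystanders have not moved more than 20 mm (value of joint lid above 1.38 rad and angle between the x axis of leg_tip and the x axis of leg_stop, either way round below 0.06 rad and value of joint button below 0.002 m); the robot touches nothing.
It fails at once if the lid flies open: past the first 0.3 rad it turns faster than 2.5 rad/s (value of joint lid above 0.3 rad and velocity of joint lid above 2.5 rad/s).
It fails at once if the leg is rammed: the robot pushes on it with more than 50 N (contact force between any of the fingers, the arm and leg above 50 N).
It fails at once if one of the other things (crock, bottle, pot holder) is displaced by more than 20 mm (distance of any of crock, seasoning, pot_holder from where it was at the start of the episode above 0.02 m).
It also fails if it takes over 72 s, if anything falls off the work surface, if the arm or the gripper's body presses on something with over 40 N, if the wrist force passes 120 N, or if a joint passes its speed limit or range.

## Robot

A 7-joint arm with a two-finger parallel gripper is mounted at the origin on the work surface. World frame = base frame: x ahead of the robot, y to its left, z up, the work surface at z = 0. Lengths are in m, angles in rad, forces in N, time in s.
With the tool pointing down it reaches from about 0.4 to 0.85 m from the base axis. Payload 10.4 kg.
Tool frame: the origin (TCP) lies at the very end of the fingers, on their centre line; the grasp point (between the pads) lies r.hold_point_z behind it (r.hold_point_z is the distance from the TCP to the grasp point, in m); z points along the fingers, y is the direction in which the jaws open and shut (so a half turn about z gives the same grasp; the last joint's range is limited). The gripper opens to 87 mm and grips with 3 to 60 N. Pads are 19 mm wide; open, the fingers measure 117 mm over their backs; the gripper's body (75 mm by 190 mm) begins 51 mm behind the grasp point.
Start: joints at [-1.233, 0.332, -0.065, 1.46, 0.022, 1.35, -0.088], TCP at [0.221, 0.585, 0.223] pointing down, gripper open.
Joint ranges: [-2.6, 2.6], [-0.5, 2.12], [-1.47, 1.34], [0.16, 2.42], [-1.27, 4.41], [0.06, 2.06], [-2.6, 2.6]. Speed limits (rad/s): [2.22, 2.22, 2.79, 2.79, 3.14, 3.14, 3.14].

## Interface

Orientations are given as a unit quaternion [x, y, z, w].
In Python, from bench import r gives the robot as it stands.
- The arm moves only by the tool send_rows, never from a script. Its argument "commands" is a list of rows, each a list of 7 numbers: the shift along the world's x, y, z normalised to -1 to 1, where 1 is 0.03 m, then the turn, a rotation vector about the world's x, y, z normalised to -1 to 1, where 1 is 5 degrees, then the gripper command: -1 is fully open, 1 is shut, values between are in proportion. In form: [[tx, ty, tz, ax, ay, az, jaw], ...]. A call has 1 to 10 rows; each row shifts and turns the pose as measured when the row begins; what a row does not reach is not made up. A row lasts 1/12 s, in which the tool goes at most 41.7 mm and 7.16 degrees, less where a joint would pass 70% of its speed; a pose out of reach is approached as far as the arm can. A call with a number of a shift or a turn outside -1 to 1 is refused whole. A call with a gripper value outside its range is refused whole. The fingers move at their own pace and stop on an object; "grip_force" is the grip in N (left out, the last holds). Time passes only in rows, so rows that do not move let the fingers close. It gives the time, the measured TCP pose, the force and the opening at its end, in the units of the state.
- r.read_state(): the state, without advancing time (a new reading comes with each control period).
- r.camera(name): name is "scene" or "top" or "wrist"; returns the picture (384x512x3 uint8, blue, green, red); there is no depth.
- r.calibration(name): a dict with "K" (3x3 intrinsics, pixels), "R" (3x3) and "t" (3): a world point X has camera coordinates R X + t; the wrist camera has in their place "mount" (4x4, takes a point from camera to tool coordinates, whose origin is the TCP and whose axes are the flange's). Camera axes: x right, y down, z forward; pixel columns grow to the right and rows downward; lengths in m; the calibration is good to about 2 mm. A picture is of the moment at which its call begins: read the wrist's pose just before it. calibration takes no time and is no camera call.
- r.close_job(): hands the job in, once; it reports no verdict.
The state is a dict: "time": time; "joint_positions": joint angles; "joint_vel": joint speeds; "joint_torque": joint torques, N m; "ee_pos": TCP position; "eef_rot": TCP orientation; "ft_force": force on the tool from outside, world axes, zero at the start; "torque": the same for the moment, N m; "width": finger opening in m.
Only numpy, scipy, OpenCV 4.12 (cv2) and the standard library are available. Lean on these libraries where they do the work, as an engineer would, in place of code of your own. Each camera call takes 0.05 s, during which the arm holds its last target.

## Working session

There is one attempt and no reset: what is moved stays moved. The work goes in short steps, Python scripts to look and compute and a tool call to move; the robot and the scene stay as the last step left them, time stands still between calls to the robot, and variables do not carry over. Pictures are saved under pics/ and viewed, and the job is handed in when it is done.

Besides the shell and the picture viewer there is one more tool, called after "Emit:" as a command line: name --pt "numbers of a row" for each row, then --argument value for the rest. send_rows: Moves the arm, as the interface text tells. Scaled input: -1 to 1 covers 0.03 m each way for a shift and 5 degrees each way for a turn. Its arguments: {"type":"object","properties":{"commands":{"type":"array"},"grip_force":{"type":"number"}},"required":["commands"]}

```bash
ls; mkdir -p pics
python3 - <<'E'
from bench import r
import cv2
s=r.read_state();print({k:s[k] for k in('time','ee_pos','eef_rot','ft_force','width')},r.hold_point_z)
for n in('scene','top','wrist'):
    cv2.imwrite(f'pics/{n}0.png',r.camera(n)); c=r.calibration(n); print(n,{k:v for k,v in c.items()})
E
```

```text
pics
{'time': 0.0, 'ee_pos': array([0.22052065, 0.58439669, 0.22175319]), 'eef_rot': array([ 1.79421466e-01,  9.83772051e-01, -6.95225945e-04, -8.07431792e-05]), 'ft_force': array([ 0.0125216 ,  0.59870983, -0.03743328]), 'width': 0.08703478714262596} 0.0187
scene {'K': array([[391.20762727,   0.        , 257.29986713],
       [  0.        , 391.20762727, 194.42801986],
       [  0.        ,   0.        ,   1.        ]]), 'R': array([[-0.11168722,  0.99366902, -0.01215929],
       [ 0.72425959,  0.07301578, -0.6856506 ],
       [-0.68042194, -0.08538489, -0.72782924]]), 't': array([ 0.05461187, -0.35339488,  1.65995005])}
top {'K': array([[382.71858982,   0.        , 261.38010074],
       [  0.        , 382.71858982, 191.4003356 ],
       [  0.        ,   0.        ,   1.        ]]), 'R': array([[ 0.0060054 , -0.99997893, -0.00246499],
       [-0.97740291, -0.00534891, -0.21131715],
       [ 0.21129951,  0.00367834, -0.97741444]]), 't': array([0.00511179, 0.53864211, 1.10088519])}
wrist {'K': array([[293.41634617,   0.        , 253.83934282],
       [  0.        , 293.41634617, 184.9408583 ],
       [  0.        ,   0.        ,   1.        ]]), 'mount': array([[ 1.54217902e-04, -9.53987329e-01, -2.99846883e-01,
         8.28203374e-02],
       [ 9.99999855e-01,  3.01620905e-04, -4.45309421e-04,
        -5.31377700e-04],
       [ 5.15259633e-04, -2.99846770e-01,  9.53987237e-01,
        -1.62737779e-01],
       [ 0.00000000e+00,  0.00000000e+00,  0.00000000e+00,
         1.00000000e+00]])}
```

View pics/scene0.png

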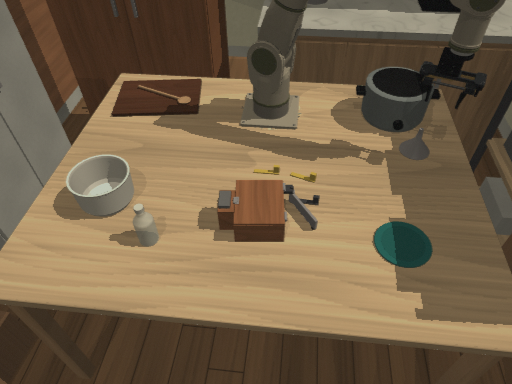

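View pics/top0.png

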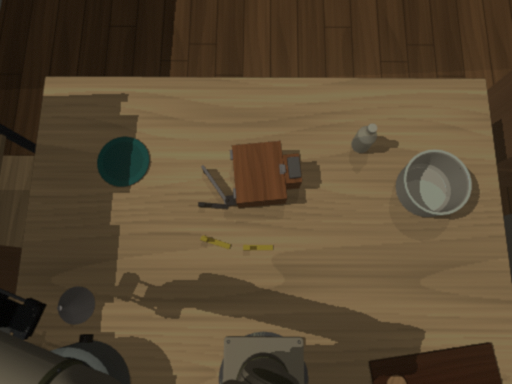

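View pics/wrist0.png

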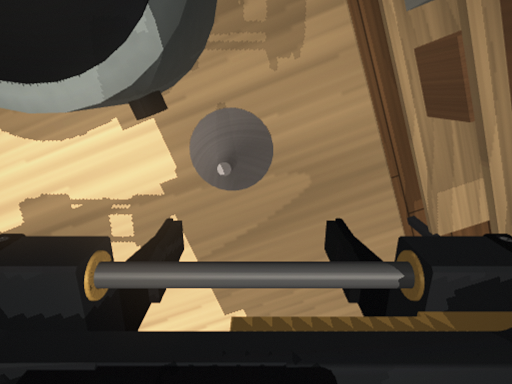

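Run:
```python
import cv2
a=cv2.imread('pics/top0.png')[125:225,185:315];cv2.imwrite('pics/topc.png',cv2.resize(a,None,fx=6,fy=6,interpolation=cv2.INTER_CUBIC))
a=cv2.imread('pics/scene0.png')[160:260,205:335];cv2.imwrite('pics/scc.png',cv2.resize(a,None,fx=6,fy=6,interpolation=cv2.INTER_CUBIC))
```

```text
(no output)
```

View pics/topc.png

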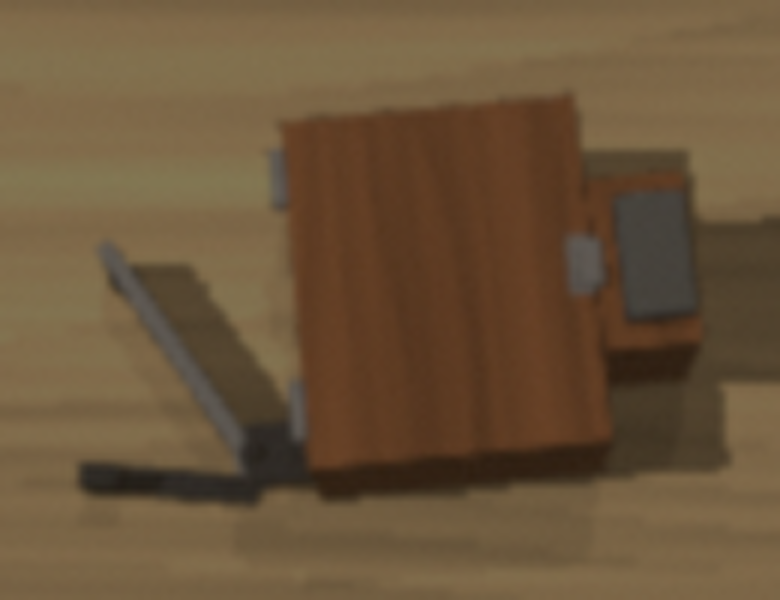

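View pics/scc.png

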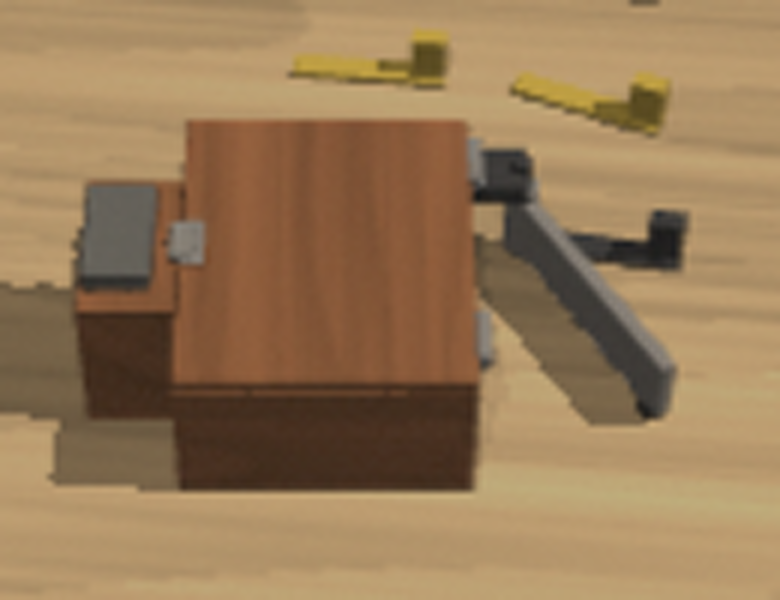

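```bash
cat > h.py <<'E'
import numpy as np
from bench import r
def ray(cam,u,v,z):
    c=r.calibration(cam);d=c['R'].T@np.linalg.solve(c['K'],[u,v,1.]);o=-c['R'].T@c['t']
    return (o+d*(z-o[2])/d[2])
def proj(cam,X):
    c=r.calibration(cam);p=c['K']@(c['R']@np.array(X)+c['t']);return p[:2]/p[2]
E
python3 - <<'E'
from h import *
np.set_printoptions(precision=4,suppress=True)
T=lambda x,y,z:ray('top',185+(x+.5)/6-.5,125+(y+.5)/6-.5,z)
S=lambda x,y,z:ray('scene',205+(x+.5)/6-.5,160+(y+.5)/6-.5,z)
for n,f,P in(('top',T,[(280,122),(572,95),(610,442),(312,470)]),('scene',S,[(468,120),(187,120),(172,384),(478,384)])):
    Q=np.array([f(*p,.088)for p in P]);c=Q.mean(0);print(n,Q[:,:2].tolist(),c,[np.linalg.norm(Q[i]-Q[i-1]) for i in range(4)])
    if n=='top': d=Q[0]+Q[3]-Q[1]-Q[2]
    else: d=Q[0]+Q[3]-Q[1]-Q[2]
    e=(Q[3]+Q[2]-Q[0]-Q[1]) if n=='top' else (Q[0]+Q[1]-Q[2]-Q[3])
    print('yaw',np.arctan2(d[1],d[0]),np.arctan2(e[1],e[0])-np.pi/2+2*np.pi)
print('tip',T(105,245,.047),'pivotish',T(240,462,.047), 'scene tip',S(672,372,.047),S(530,200,.047))
print('lug top(top)',[T(*p,.03) for p in((80,462),(80,492),(118,470))],'scene',[S(*p,.03) for p in ((652,212),(687,212),(670,222))])
print('button',T(654,253,.1),S(120,230,.1))
E
```

```text
top [[0.6754143605370356, 0.10011492872355977], [0.6905113410215359, -0.04717193850740465], [0.5118654903396767, -0.06499395519275084], [0.497141547998586, 0.08046205118585273]] [0.5937 0.0171 0.088 ] [np.float64(0.17935281231662165), np.float64(0.14805856975690776), np.float64(0.1795326272424539), np.float64(0.14619933060611504)]
yaw 1.6723134361466583 1.6754086463374112
scene [[0.49733524342214797, 0.08334338808012447], [0.5122319751295, -0.06576966712995601], [0.6920481079983709, -0.04594241372368786], [0.677065898085273, 0.10032697444434843]] [0.5947 0.018  0.088 ] [np.float64(0.18053130042024998), np.float64(0.14985531638765887), np.float64(0.18090594688277056), np.float64(0.1470346915830812)]
yaw 1.6716068392221872 1.6728220655640635
tip [0.6223 0.1927 0.047 ] pivotish [0.5086 0.1199 0.047 ] scene tip [0.626  0.1964 0.047 ] [0.5136 0.1193 0.047 ]
lug top(top) [array([0.5114, 0.2038, 0.03  ]), array([0.4957, 0.2032, 0.03  ]), array([0.5073, 0.1841, 0.03  ])] scene [array([0.4998, 0.1861, 0.03  ]), array([0.4979, 0.2051, 0.03  ]), array([0.5063, 0.196 , 0.03  ])]
button [ 0.6044 -0.0866  0.1   ] [ 0.6058 -0.0852  0.1   ]
```

Emit:
send_rows --pt "0.85 -0.95 0 0 0 0.53 1" --pt "0.85 -0.95 0 0 0 0.53 1" --pt "0.85 -0.95 0 0 0 0.53 1" --pt "0.85 -0.95 0 0 0 0.53 1" --pt "0.85 -0.95 0 0 0 0.53 1" --pt "0.85 -0.95 0 0 0 0.53 1" --pt "0.85 -0.95 0 0 0 0.53 1" --pt "0.85 -0.95 0 0 0 0.53 1" --pt "0.85 -0.95 0 0 0 0.53 1" --pt "0.85 -0.95 0 0 0 0.53 1" --grip_force 20

```text
time: 0.98
ee_pos: [0.473, 0.2912, 0.2186]
eef_rot: [-0.07, 0.998, -0.002, -0.003]
ft_force: [0.4, 1.2, -0.0]
width: 0.028
```

Emit:
send_rows --pt "0.95 -0.95 0 0 0 -0.2 1" --pt "0.95 -0.95 0 0 0 -0.2 1" --pt "0.95 -0.95 0 0 0 0 1" --pt "0.9 -0.9 0 0 0 0 1" --pt "0.5 -0.5 0 0 0 0 1" --pt "0 0 0 0 0 0 1"

```text
time: 1.48
ee_pos: [0.6082, 0.147, 0.2177]
eef_rot: [-0.049, 0.999, -0.004, -0.003]
ft_force: [0.9, -1.1, 0.1]
width: 0.0005
```

Run:
```python
from h import *;import cv2
s=r.read_state();print(s['ee_pos'],s['eef_rot'],s['width'],s['ft_force'])
cv2.imwrite('pics/w1.png',r.camera('wrist'))
```

```text
[0.60818627 0.14701255 0.21774348] [-0.04878786  0.99879628 -0.00420903 -0.00283177] 0.00048186813665059025 [ 0.8614398  -1.05524992  0.1210771 ]
```

View pics/w1.png

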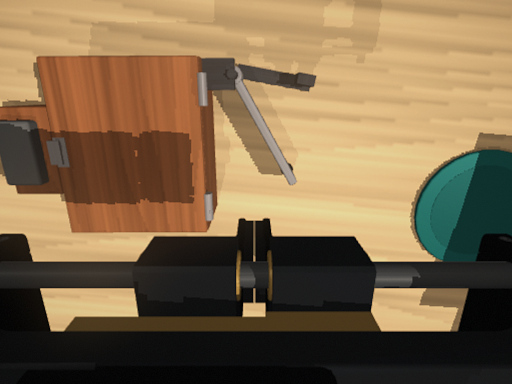

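```bash
cat >> h.py <<'E'
from scipy.spatial.transform import Rotation as Rn
def wray(s,u,v,z):
    c=r.calibration('wrist');M=c['mount'];R=Rn.from_quat(s['eef_rot']).as_matrix()
    o=R@M[:3,3]+s['ee_pos'];d=R@M[:3,:3]@np.linalg.solve(c['K'],[u,v,1.])
    return o+d*(z-o[2])/d[2]
E
python3 - <<'E'
from h import *;import cv2
np.set_printoptions(precision=4,suppress=True)
s=r.read_state()
for n,u,v,z in(('piv',237,75,.047),('tip',294,182,.047),('lid',38,57,.088),('lid',200,56,.088),('lid',213,231,.088),('lid',72,232,.088),('button',22,153,.1)):print(n,wray(s,u,v,z))
a=cv2.imread('pics/w1.png')[40:200,180:330];cv2.imwrite('pics/w1c.png',cv2.resize(a,None,fx=4,fy=4,interpolation=cv2.INTER_CUBIC))
E
```

```text
piv [0.5073 0.1186 0.047 ]
tip [0.6193 0.1956 0.047 ]
lid [ 0.512  -0.0634  0.088 ]
lid [0.4965 0.0861 0.088 ]
lid [0.6723 0.1083 0.088 ]
lid [ 0.6895 -0.0468  0.088 ]
button [ 0.6018 -0.0808  0.1   ]
```

View pics/w1c.png

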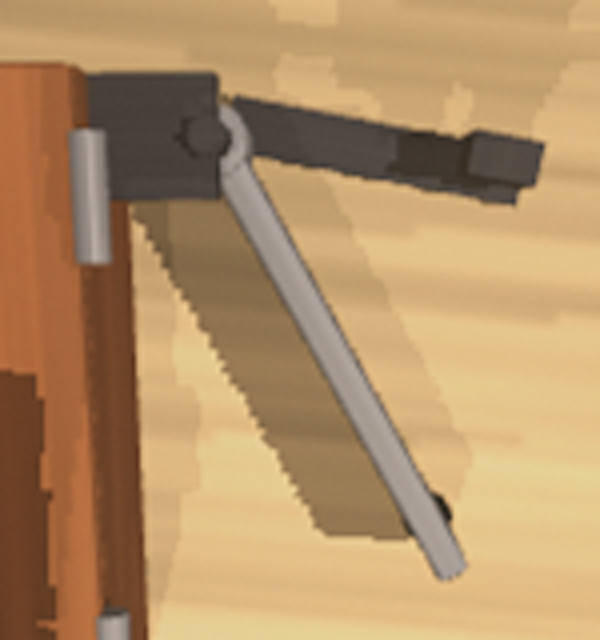

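Run:
```python
from h import *
s=r.read_state();f=lambda x,y,z:wray(s,180+x/4,40+y/4,z)[:2]
p=np.array([.5087,.1152])
for q in((470,181,.03),(528,187,.03),(475,130,.03),(544,143,.03),):
    P=f(*q);d=P-p;print(q,P,np.hypot(*d),np.arctan2(d[1],d[0]))
a,b=f(255,155,.006),f(515,203,.006);d=b-a;print(np.arctan2(d[1],d[0]))
```

```text
(470, 181, 0.03) [0.51048244 0.18652642] 0.07134868868571584 1.5458115912697847
(528, 187, 0.03) [0.51046778 0.20308403] 0.08790180790019836 1.5506840725378004
(475, 130, 0.03) [0.4969636  0.18600192] 0.07176806142597487 1.7350664214717748
(544, 143, 0.03) [0.49845337 0.20571394] 0.09109207576373393 1.683521379701379
1.4965688943307962
```

Emit:
send_rows --pt "0.15 -0.05 -0.9 0 0 0 1" --pt "0.1 -0.05 -0.9 0 0 0 1" --pt "0 0 -0.9 0 0 0 1" --pt "0 0 -0.9 0 0 0 1" --pt "0 0 -0.9 0 0 0 1" --pt "0 0 -0.9 0 0 0 1" --pt "0 0 -0.5 0 0 0 1" --pt "0 0 0 0 0 0 1"

```text
time: 2.2
ee_pos: [0.6086, 0.1564, 0.0344]
eef_rot: [-0.054, 0.999, -0.0, -0.003]
ft_force: [-0.6, -0.3, 0.0]
width: 0.0004
```

Emit:
send_rows --pt "-0.14 0.25 0 0 0 0 1" --pt "-0.14 0.25 0 0 0 0 1" --pt "-0.14 0.25 0 0 0 0 1" --pt "-0.2 0.22 0 0 0 0 1" --pt "-0.2 0.22 0 0 0 0 1" --pt "-0.2 0.2 0 0 0 0 1"

```text
time: 2.7
ee_pos: [0.5762, 0.2049, 0.0391]
eef_rot: [-0.055, 0.998, 0.001, -0.001]
ft_force: [0.7, -1.4, -0.1]
width: 0.0006
```

Emit:
send_rows --pt "-0.22 0.08 -0.08 0 0 0 1" --pt "-0.22 0.08 -0.08 0 0 0 1" --pt "-0.22 0.06 -0.08 0 0 0 1" --pt "-0.1 0.0 -0.03 0 0 0 1"

```text
time: 3.03
ee_pos: [0.5509, 0.216, 0.0325]
eef_rot: [-0.057, 0.998, 0.002, 0.001]
ft_force: [0.7, 0.8, 0.6]
width: 0.0005
```

Emit:
send_rows --pt "-0.12 0.02 0 0 0 0 1" --pt "-0.1 0.02 0 0 0 0 1" --pt "-0.1 0.0 0 0 0 0 1"

```text
time: 3.28
ee_pos: [0.5401, 0.2169, 0.0322]
eef_rot: [-0.057, 0.998, 0.002, 0.001]
ft_force: [0.6, 0.7, 0.7]
width: 0.0005
```

Run:
```python
from h import *;import cv2
s=r.read_state();print(s['ee_pos'],s['ft_force'])
a=r.camera('top')[125:225,185:315];cv2.imwrite('pics/t2.png',cv2.resize(a,None,fx=6,fy=6,interpolation=cv2.INTER_CUBIC))
```

```text
[0.54010577 0.21692706 0.03219722] [0.64470797 0.73089827 0.67177786]
```

View pics/t2.png

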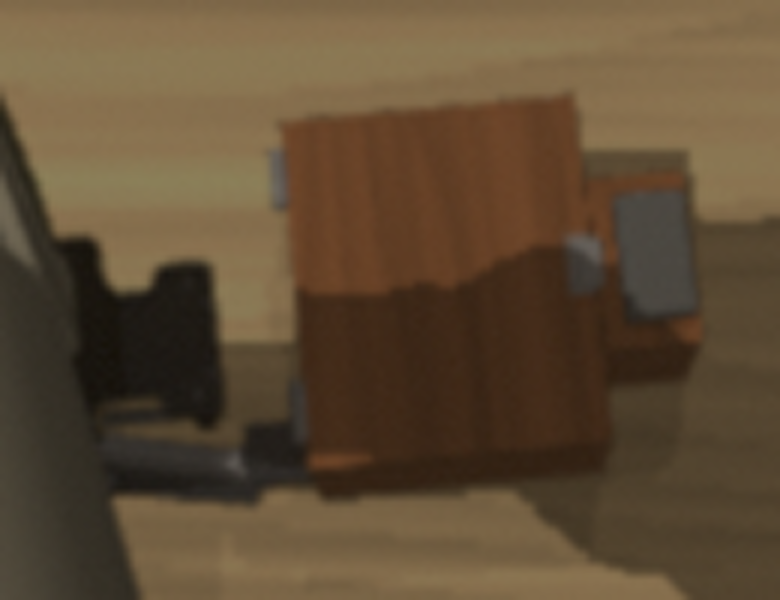

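The leg (crop 110–240, 430–470) is nearly over the stop arm. I'll go on in small steps, watching the force.

Emit:
send_rows --pt "-0.08 0 0 0 0 0 1" --pt "-0.07 0 0 0 0 0 1"

```text
time: 3.5
ee_pos: [0.5351, 0.2165, 0.0322]
eef_rot: [-0.056, 0.998, 0.002, 0.001]
ft_force: [0.3, -0.3, 0.6]
width: 0.0007
```

Emit:
send_rows --pt "-0.06 0 0 0 0 0 1"

```text
time: 3.58
ee_pos: [0.5344, 0.2165, 0.0324]
eef_rot: [-0.056, 0.998, 0.003, 0.002]
ft_force: [12.3, 2.6, -7.2]
width: 0.0006
```

Emit:
send_rows --pt "-0.06 0 0 0 0 0 1"

```text
time: 3.67
ee_pos: [0.5345, 0.2164, 0.0328]
eef_rot: [-0.056, 0.998, 0.003, 0.004]
ft_force: [10.0, 1.7, -7.9]
width: 0.0008
```

Emit:
send_rows --pt "-0.09 0 -0.02 0 0 0 1" --pt "-0.09 0 -0.02 0 0 0 1" --pt "-0.09 0 -0.02 0 0 0 1"

```text
time: 3.92
ee_pos: [0.5346, 0.2163, 0.033]
eef_rot: [-0.054, 0.998, 0.004, 0.013]
ft_force: [11.0, 2.7, -5.9]
width: 0.0003
```

Emit:
send_rows --pt "-0.1 0 -0.02 0 0 0 1" --pt "-0.1 0 -0.02 0 0 0 1"

```text
time: 4.08
ee_pos: [0.5346, 0.2163, 0.0332]
eef_rot: [-0.053, 0.998, 0.005, 0.019]
ft_force: [14.6, 2.3, -9.0]
width: 0.0001
```

Emit:
send_rows --pt "0.3 -0.05 0 0 0 0 1" --pt "0.7 -0.1 0.1 0 0 0 1" --pt "0.2 0 0.8 0 0 0 1" --pt "0 0 0.95 0 0 0 -0.3" --pt "0 0 0.95 0 0 0 -0.3" --pt "0 0 0.95 0 0 0 -0.3" --pt "0 0 0.95 0 0 0 -0.3" --pt "0 0 0.95 0 0 0 -0.3" --pt "0 0 0.5 0 0 0 -0.3" --pt "0 0 0 0 0 0 -0.3"

```text
time: 4.92
ee_pos: [0.5701, 0.2058, 0.2232]
eef_rot: [-0.051, 0.999, 0.002, 0.014]
ft_force: [1.2, 0.4, -0.5]
width: 0.0394
```

Run:
```python
from h import *;import cv2
s=r.read_state();print(s['ee_pos'],s['eef_rot'],s['width'],s['ft_force'])
print(Rn.from_quat(s['eef_rot']).as_matrix())
cv2.imwrite('pics/w3.png',r.camera('wrist'))
a=r.camera('top')[125:225,185:315];cv2.imwrite('pics/t3.png',cv2.resize(a,None,fx=6,fy=6,interpolation=cv2.INTER_CUBIC))
```

```text
[0.5700996  0.20581209 0.22323715] [-0.05143795  0.99857829  0.00224403  0.01380206] 0.0393516148465029 [ 1.16914945  0.42095412 -0.50847863]
[[-0.99432728 -0.10279158  0.02733401]
 [-0.10266769  0.9946982   0.00590157]
 [-0.02779573  0.00306178 -0.99960894]]
```

View pics/w3.png

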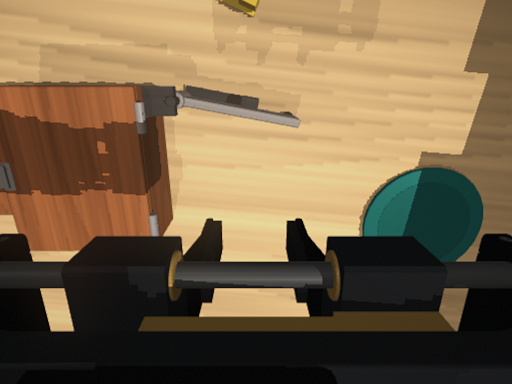

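View pics/t3.png

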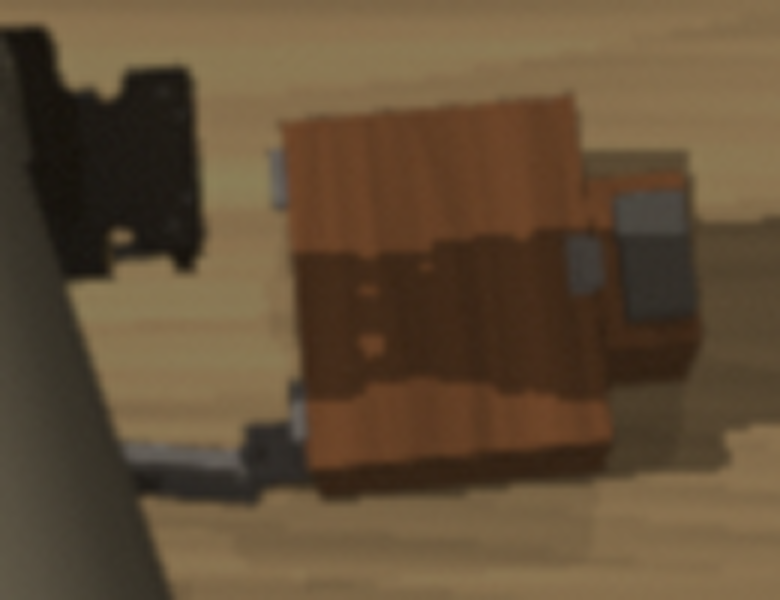

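Emit:
send_rows --pt "0.1 -0.9 0 0 0.08 0 -0.54" --pt "0.1 -0.9 0 0 0.08 0 -0.54" --pt "0.1 -0.9 0 0.25 0.1 0 -0.54" --pt "0.1 -0.9 0 0.25 0.1 0 -0.54" --pt "0.1 -0.9 0 0.25 0.02 0 -0.54" --pt "0.1 -0.9 0 0.25 0.02 0 -0.54" --pt "0.1 -0.9 0 0 0 0 -0.54" --pt "0.1 -0.9 0 0 0 0 -0.54" --pt "0 0 0 0 0 0 -0.54" --grip_force 40

```text
time: 5.77
ee_pos: [0.584, -0.0185, 0.2026]
eef_rot: [-0.054, 0.997, 0.047, -0.016]
ft_force: [-0.1, -0.3, 0.6]
width: 0.0672
```

Run:
```python
from h import *;import cv2
s=r.read_state();print(s['ee_pos'],s['width'],s['ft_force'])
print(Rn.from_quat(s['eef_rot']).as_matrix())
cv2.imwrite('pics/w4.png',r.camera('wrist'))
for n,u,v,z in ():pass
```

```text
[ 0.58398589 -0.01846687  0.20260059] 0.06722170298541048 [-0.09600894 -0.25449726  0.58803966]
[[-0.99356634 -0.10714406 -0.03668903]
 [-0.11010509  0.98970178  0.09147265]
 [ 0.02651044  0.0949238  -0.99513148]]
```

View pics/w4.png

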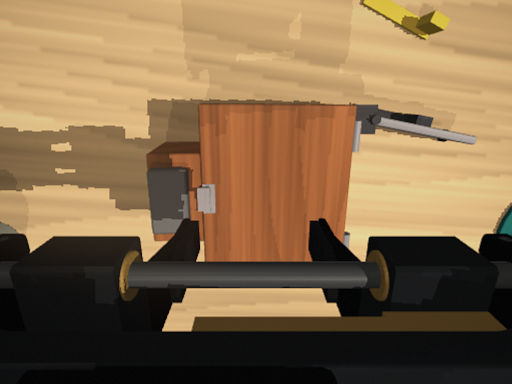

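Run:
```python
from h import *
s=r.read_state()
for n,u,v,z in(('b',149,168,.1),('b',186,167,.1),('b',190,233,.1),('b',152,232,.1),('lid',199,104,.088),('lid',355,105,.088),('hook',215,184,.0915),('hook',215,213,.0915)):
    P=wray(s,u,v,z);d=P[:2]-[.594,.0175];print(n,P[:2],'caddy',d@[-.1018,.9948],d@[-.9948,-.1018])
```

```text
b [ 0.57221167 -0.1028948 ] caddy -0.11755069851617572 0.03393121817940815
b [ 0.56838674 -0.07031166] caddy -0.0847476062384899 0.03441930132914425
b [ 0.63357254 -0.06337819] caddy -0.08448611145900303 -0.031133360768906295
b [ 0.63484992 -0.0991649 ] caddy -0.1202167640881929 -0.028761018083703196
lid [ 0.5120051  -0.06294712] caddy -0.07168171681281414 0.08975804127801201
lid [0.49699598 0.08257852] caddy 0.07461512148960535 0.0898746048767922
hook [ 0.58464318 -0.0430923 ] caddy -0.05932469794471428 0.015476461931378672
hook [ 0.61443377 -0.04088736] caddy -0.06016390027599252 -0.014383686261512839
```

Emit:
send_rows --pt "0.2 -0.4 -0.5 0 -0.2 0 -0.54" --pt "0.2 -0.3 -0.6 0 -0.15 0 -0.54" --pt "0.1 -0.2 -0.6 0 0 0 -0.54" --pt "0.05 0 -0.6 0 0 0 -0.54" --pt "0 0 -0.4 0 0 0 -0.54" --pt "0 0 0 0 0 0 -0.54"

```text
time: 6.32
ee_pos: [0.5972, -0.0386, 0.1106]
eef_rot: [-0.058, 0.997, 0.048, -0.006]
ft_force: [-0.2, -0.1, 0.6]
width: 0.0668
```

```bash
cat >> h.py <<'E'
def st():
    s=r.read_state();R=Rn.from_quat(s['eef_rot']).as_matrix();w=s['width']
    C=np.array([.594,.0175,0]);E=np.array([[-.1018,.9948,0],[-.9948,-.1018,0],[0,0,1]])
    f=lambda y:np.round((E@(s['ee_pos']+R[:,1]*y-C))*1e3,1)
    print('t',round(s['time'],2),'tcp',np.round(s['ee_pos'],4),'F',np.round(s['ft_force'],1),'w',round(w,4))
    print('tz',np.round(R[:,2],3),'ty',np.round(R[:,1],3))
    b=f(w/2);print('caddy tcp',f(0),'Aout',f(-w/2-.015),'Ain',f(-w/2),'Bin',b)
    # lid angle if Bin touches the top plane
    x,z=75-b[0],b[2]-84;rr=np.hypot(x,z);th=np.arctan2(z,x)-np.arcsin(4/rr);print('theta if touching',round(th,3),'L',round(np.sqrt(rr*rr-16),1))
E
python3 -c "from h import *;st()"
```

```text
t 6.32 tcp [ 0.5972 -0.0386  0.1106] F [-0.2 -0.1  0.6] w 0.0668
tz [-0.017  0.095 -0.995] ty [-0.115  0.989  0.096]
caddy tcp [-56.1   2.6 110.6] Aout [-104.3    1.9  105.9] Ain [-89.3   2.1 107.4] Bin [-22.8   3.  113.8]
theta if touching 0.257 L 102.2
```

Emit:
send_rows --pt "0.02 -0.28 0 0 0 0 -0.54" --pt "0 0 0 0 0 0 -0.54"

```text
time: 6.48
ee_pos: [0.5969, -0.0458, 0.1096]
eef_rot: [-0.059, 0.997, 0.048, -0.007]
ft_force: [0.7, -0.3, 0.2]
width: 0.0668
```

```bash
python3 -c "from h import *;st()
import cv2
cv2.imwrite('pics/w5.png',r.camera('wrist'))
a=r.camera('scene')[140:260,185:345];cv2.imwrite('pics/s5.png',cv2.resize(a,None,fx=5,fy=5,interpolation=cv2.INTER_CUBIC))"
```

```text
t 6.48 tcp [ 0.5969 -0.0458  0.1096] F [ 0.7 -0.3  0.2] w 0.0668
tz [-0.02   0.095 -0.995] ty [-0.117  0.988  0.097]
caddy tcp [-63.3   3.6 109.6] Aout [-111.4    2.8  104.9] Ain [-96.5   3.1 106.3] Bin [-30.    4.1 112.8]
theta if touching 0.231 L 108.8
```

View pics/w5.png

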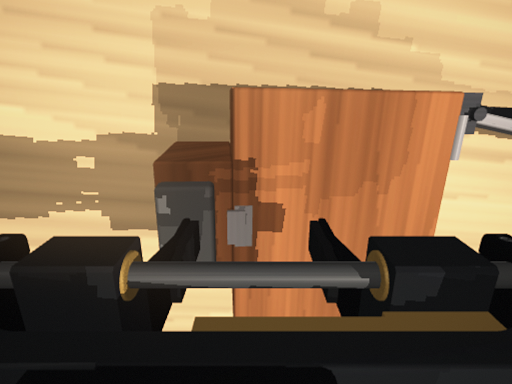

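View pics/s5.png

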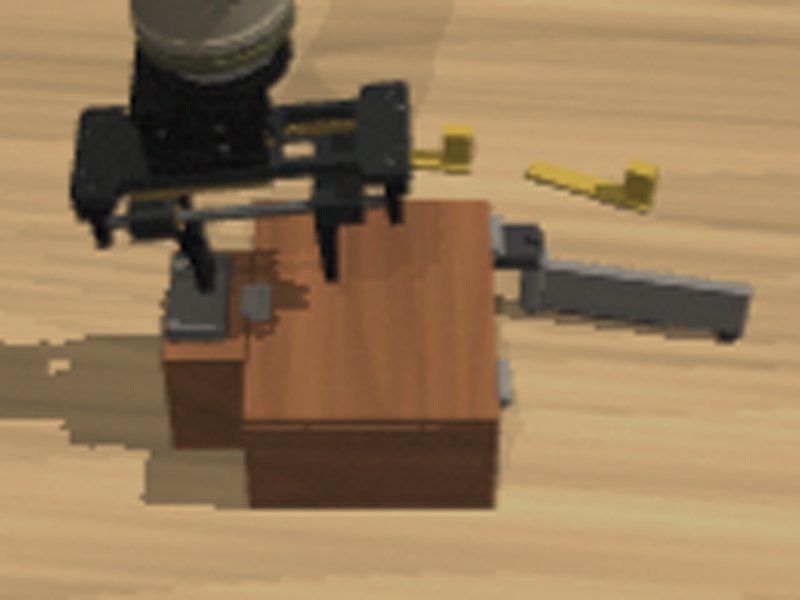

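Emit:
send_rows --pt "0 0 -0.13 0 0 0 -0.54" --pt "0 0 -0.13 0 0 0 -0.54"

```text
time: 6.75
ee_pos: [0.599, -0.0438, 0.1045]
eef_rot: [-0.06, 0.997, 0.049, -0.004]
ft_force: [-0.7, -0.8, 0.3]
width: 0.0672
```

Emit:
send_rows --pt "0 0 -0.13 0 0 0 -0.54"

```text
time: 6.83
ee_pos: [0.5991, -0.0437, 0.1011]
eef_rot: [-0.06, 0.997, 0.049, -0.004]
ft_force: [-4.1, -0.4, 5.6]
width: 0.067
```

```bash
python3 -c "from h import *;st()"
```

```text
t 6.83 tcp [ 0.5991 -0.0437  0.1011] F [-4.1 -0.4  5.6] w 0.067
tz [-0.014  0.097 -0.995] ty [-0.119  0.988  0.098]
caddy tcp [-61.4   1.1 101.1] Aout [-109.7    0.3   96.3] Ain [-94.8   0.5  97.8] Bin [-28.1   1.7 104.4]
theta if touching 0.157 L 105.0
```

Emit:
send_rows --pt "0 -0.03 -0.12 0 0 0 -0.54"

```text
time: 6.92
ee_pos: [0.5991, -0.044, 0.0978]
eef_rot: [-0.06, 0.997, 0.049, -0.004]
ft_force: [-3.2, 3.1, 4.7]
width: 0.0671
```

Emit:
send_rows --pt "0 -0.03 -0.1 0 0 0 -0.54"

```text
time: 7.0
ee_pos: [0.5994, -0.0441, 0.0953]
eef_rot: [-0.06, 0.997, 0.05, -0.004]
ft_force: [-3.8, 2.7, 11.2]
width: 0.067
```

```bash
python3 -c "from h import *;st()"
```

```text
t 7.0 tcp [ 0.5994 -0.0441  0.0953] F [-3.8  2.7 11.2] w 0.067
tz [-0.013  0.099 -0.995] ty [-0.12   0.988  0.1  ]
caddy tcp [-61.9   0.9  95.3] Aout [-110.1    0.    90.5] Ain [-95.2   0.3  92. ] Bin [-28.5   1.6  98.7]
theta if touching 0.103 L 104.5
```

```bash
python3 -c "from h import *;st()
import cv2
a=r.camera('wrist');cv2.imwrite('pics/w6.png',a)
a=r.camera('scene')[140:260,185:345];cv2.imwrite('pics/s6.png',cv2.resize(a,None,fx=5,fy=5,interpolation=cv2.INTER_CUBIC));st()"
```

```text
t 7.0 tcp [ 0.5994 -0.0441  0.0953] F [-3.8  2.7 11.2] w 0.067
tz [-0.013  0.099 -0.995] ty [-0.12   0.988  0.1  ]
caddy tcp [-61.9   0.9  95.3] Aout [-110.1    0.    90.5] Ain [-95.2   0.3  92. ] Bin [-28.5   1.6  98.7]
theta if touching 0.103 L 104.5
t 7.1 tcp [ 0.5994 -0.0441  0.0955] F [-4.1  2.1  9.8] w 0.0666
tz [-0.013  0.099 -0.995] ty [-0.12   0.988  0.1  ]
caddy tcp [-61.9   0.9  95.5] Aout [-109.9    0.    90.7] Ain [-95.    0.3  92.2] Bin [-28.7   1.6  98.9]
theta if touching 0.105 L 104.7
```

View pics/s6.png

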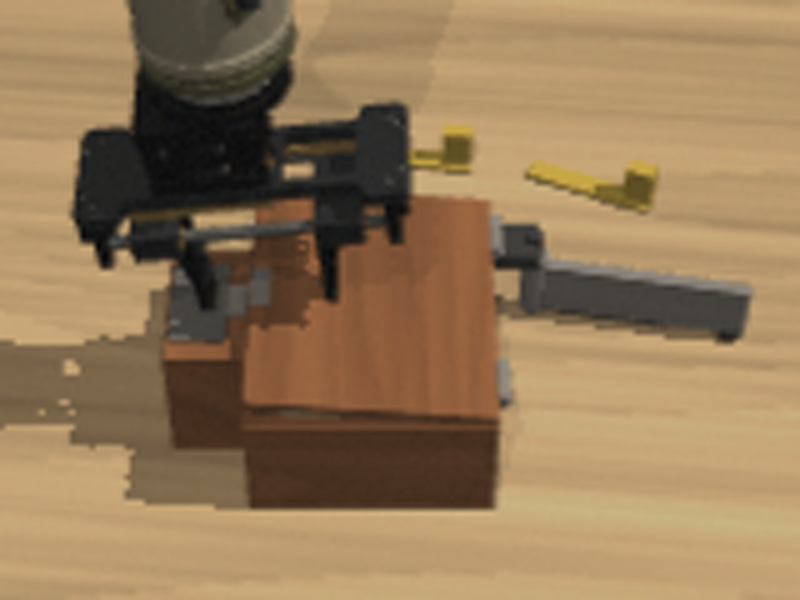

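View pics/w6.png

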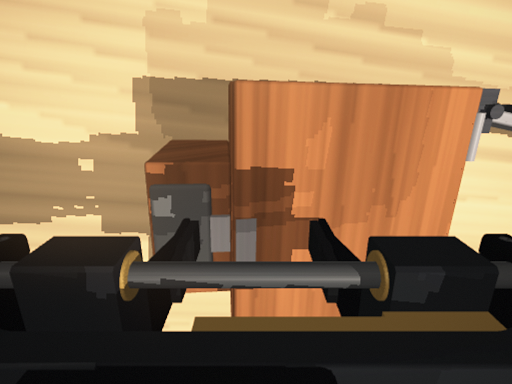

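Emit:
send_rows --pt "0 0.02 0.2 0 0 0 -0.54" --pt "0 0.04 0.2 0 0 0 -0.54" --pt "0 0.05 0.2 0 0 0 -0.54"

```text
time: 7.35
ee_pos: [0.5993, -0.0401, 0.1144]
eef_rot: [-0.06, 0.997, 0.051, -0.004]
ft_force: [-2.8, 1.1, 2.6]
width: 0.0672
```

```bash
python3 -c "from h import *;st()"
```

```text
t 7.35 tcp [ 0.5993 -0.0401  0.1144] F [-2.8  1.1  2.6] w 0.0672
tz [-0.013  0.1   -0.995] ty [-0.12   0.988  0.101]
caddy tcp [-57.8   0.6 114.4] Aout [-106.2   -0.3  109.5] Ain [-9.12e+01 -1.00e-01  1.11e+02] Bin [-24.4   1.2 117.8]
theta if touching 0.29 L 104.9
```

Emit:
send_rows --pt "-0.01 0.06 0.2 0 0 0 -0.54" --pt "-0.01 0.08 0.19 0 0 0 -0.54" --pt "-0.01 0.09 0.19 0 0 0 -0.54" --pt "-0.01 0.1 0.18 0 0 0 -0.54"

```text
time: 7.68
ee_pos: [0.5981, -0.0277, 0.1394]
eef_rot: [-0.061, 0.997, 0.051, -0.003]
ft_force: [0.0, 3.4, 2.2]
width: 0.067
```

```bash
python3 -c "from h import *;st()"
```

```text
t 7.68 tcp [ 0.5981 -0.0277  0.1394] F [0.  3.4 2.2] w 0.067
tz [-0.013  0.102 -0.995] ty [-0.121  0.987  0.103]
caddy tcp [-45.4   0.6 139.4] Aout [-93.6  -0.4 134.4] Ain [-7.87e+01 -1.00e-01  1.36e+02] Bin [-12.1   1.2 142.9]
theta if touching 0.557 L 105.1
```

Emit:
send_rows --pt "-0.01 0.11 0.17 0 0 0 -0.54" --pt "-0.01 0.12 0.16 0 0 0 -0.54" --pt "-0.01 0.13 0.15 0 0 0 -0.54" --pt "-0.01 0.14 0.15 0 0 0 -0.54" --pt "-0.01 0.15 0.14 0 0 0 -0.54"

```text
time: 8.1
ee_pos: [0.596, -0.0046, 0.1646]
eef_rot: [-0.062, 0.997, 0.052, -0.004]
ft_force: [-0.9, 3.0, 0.1]
width: 0.067
```

```bash
python3 -c "from h import *;st()
import cv2
a=r.camera('scene')[120:260,185:345];cv2.imwrite('pics/s7.png',cv2.resize(a,None,fx=4,fy=4,interpolation=cv2.INTER_CUBIC))"
```

```text
t 8.1 tcp [ 0.596  -0.0046  0.1646] F [-0.9  3.   0.1] w 0.067
tz [-0.014  0.103 -0.995] ty [-0.123  0.987  0.104]
caddy tcp [-22.2   0.3 164.6] Aout [-70.4  -0.8 159.6] Ain [-55.5  -0.5 161.1] Bin [ 11.1   1.  168.1]
theta if touching 0.883 L 105.5
```

View pics/s7.png

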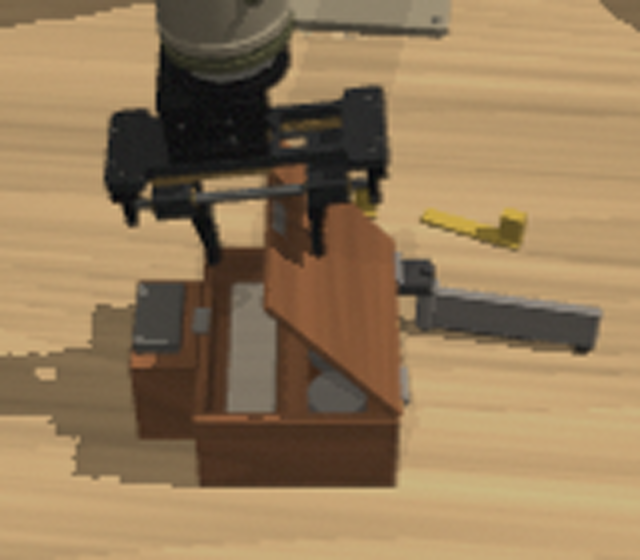

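Emit:
send_rows --pt "-0.01 0.15 0.13 0 0 0 -0.54" --pt "-0.01 0.16 0.12 0 0 0 -0.54" --pt "-0.01 0.17 0.11 0 0 0 -0.54" --pt "-0.01 0.17 0.1 0 0 0 -0.54" --pt "-0.01 0.18 0.09 0 0 0 -0.54"

```text
time: 8.57
ee_pos: [0.5945, 0.0231, 0.1828]
eef_rot: [-0.062, 0.997, 0.052, -0.004]
ft_force: [0.1, 2.8, 0.1]
width: 0.0674
```

```bash
python3 -c "from h import *;st()"
```

```text
t 8.57 tcp [0.5945 0.0231 0.1828] F [0.1 2.8 0.1] w 0.0674
tz [-0.014  0.103 -0.995] ty [-0.123  0.987  0.104]
caddy tcp [  5.6  -1.1 182.8] Aout [-42.8  -2.1 177.7] Ain [-27.9  -1.8 179.3] Bin [ 39.1  -0.4 186.3]
theta if touching 1.196 L 108.3
```

Emit:
send_rows --pt "-0.01 0.18 0.05 0 0 0 -0.54" --pt "-0.01 0.18 0.04 0 0 0 -0.54" --pt "-0.01 0.18 0.03 0 0 0 -0.54" --pt "-0.01 0.15 0.02 0 0 0 -0.54"

```text
time: 8.9
ee_pos: [0.593, 0.0463, 0.188]
eef_rot: [-0.062, 0.997, 0.052, -0.004]
ft_force: [-1.7, 3.4, 0.3]
width: 0.0669
```

```bash
python3 -c "from h import *;st()"
```

```text
t 8.9 tcp [0.593  0.0463 0.188 ] F [-1.7  3.4  0.3] w 0.0669
tz [-0.014  0.103 -0.995] ty [-0.123  0.987  0.104]
caddy tcp [ 28.7  -2.  188. ] Aout [-19.4  -3.  182.9] Ain [ -4.5  -2.7 184.5] Bin [ 61.9  -1.2 191.5]
theta if touching 1.413 L 108.2
```

Emit:
send_rows --pt "0 0.12 0 0 0 0 -0.54" --pt "0 0.12 0 0 0 0 -0.54"

```text
time: 9.07
ee_pos: [0.5933, 0.054, 0.1881]
eef_rot: [-0.062, 0.997, 0.052, -0.003]
ft_force: [0.4, 0.0, -0.1]
width: 0.0666
```

```bash
python3 -c "from h import *;st()"
```

```text
t 9.07 tcp [0.5933 0.054  0.1881] F [ 0.4  0.  -0.1] w 0.0666
tz [-0.013  0.103 -0.995] ty [-0.123  0.987  0.103]
caddy tcp [ 36.4  -3.  188.1] Aout [-11.6  -4.1 183.1] Ain [  3.3  -3.7 184.6] Bin [ 69.5  -2.3 191.5]
theta if touching 1.483 L 107.6
```

Emit:
send_rows --pt "0 0.25 0 0 0 0 -0.54" --pt "0 0.15 0.1 0 0 0 -0.54" --pt "0 0 0.5 0 0 0 -0.54" --pt "0 0 0.6 0 0 0 -0.54" --pt "0 0 0.6 0 0 0 -0.54" --pt "0 0 0.6 0 0 0 -0.54" --pt "0 0 0.6 0 0 0 -0.54" --pt "0 0 0.6 0 0 0 -0.54"

```text
time: 9.73
ee_pos: [0.5915, 0.0667, 0.296]
eef_rot: [-0.061, 0.997, 0.049, -0.007]
ft_force: [0.3, -0.3, 1.6]
width: 0.0671
```

```bash
python3 -c "from h import *;st()
import cv2
a=r.camera('scene')[120:260,185:345];cv2.imwrite('pics/s8.png',cv2.resize(a,None,fx=4,fy=4,interpolation=cv2.INTER_CUBIC))"
```

```text
t 9.73 tcp [0.5915 0.0667 0.296 ] F [ 0.3 -0.3  1.6] w 0.0671
tz [-0.019  0.097 -0.995] ty [-0.12   0.988  0.099]
caddy tcp [ 49.2  -2.6 296. ] Aout [  0.9  -3.5 291.2] Ain [ 15.8  -3.2 292.7] Bin [ 82.6  -1.9 299.3]
theta if touching 1.588 L 215.4
```

View pics/s8.png

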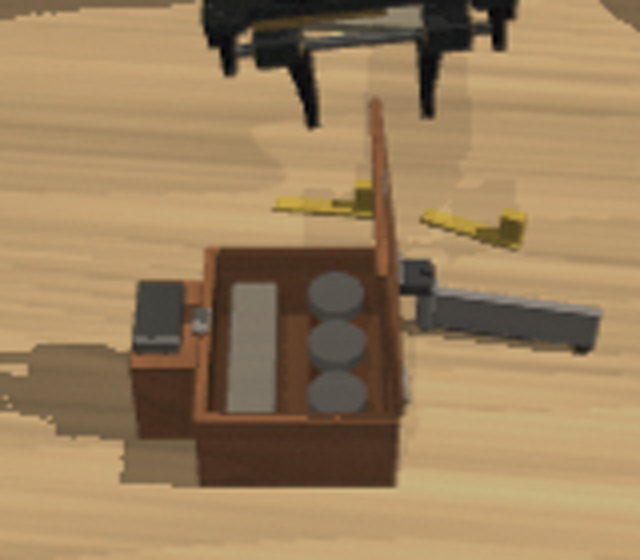

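Emit:
send_rows --pt "-0.2 0 0.6 0 0 0 -0.54" --pt "-0.3 0 0.6 0 0 0 -0.54" --pt "0 0 0 0 0 0 -0.54" --pt "0 0 0 0 0 0 -0.54" --pt "0 0 0 0 0 0 -0.54"

```text
time: 10.2
ee_pos: [0.5786, 0.0664, 0.3392]
eef_rot: [-0.06, 0.997, 0.049, -0.002]
ft_force: [-0.2, -0.4, -0.6]
width: 0.0671
```

```bash
python3 -c "
from h import *;st()
import cv2
a=r.camera('scene');cv2.imwrite('pics/s9.png',a)
S=lambda x,y,z:ray('scene',185+(x+.5)/4-.5,120+(y+.5)/4-.5,z)
p=[.5087,.1152];P=S(600,313,.047)[:2]-p;print('leg world angle ~',np.arctan2(P[1],P[0]),np.hypot(*P))
# bystander change
b=cv2.imread('pics/scene0.png')
for n,(x0,y0,x1,y1) in dict(crock=(60,150,140,220),bottle=(125,200,165,250),holder=(365,215,440,270)).items(): print(n,cv2.absdiff(a,b)[y0:y1,x0:x1].mean())
"
```

```text
t 10.2 tcp [0.5786 0.0664 0.3392] F [-0.2 -0.4 -0.6] w 0.0671
tz [-0.01   0.097 -0.995] ty [-0.119  0.988  0.098]
caddy tcp [ 50.2  10.3 339.2] Aout [  1.9   9.5 334.5] Ain [ 16.8   9.7 336. ] Bin [ 83.6  10.9 342.5]
theta if touching 1.589 L 258.6
leg world angle ~ 1.4733153559589631 0.13818382066683652
crock 16.051964285714284
bottle 16.932166666666667
holder 3.659959595959596
```

View pics/s9.png

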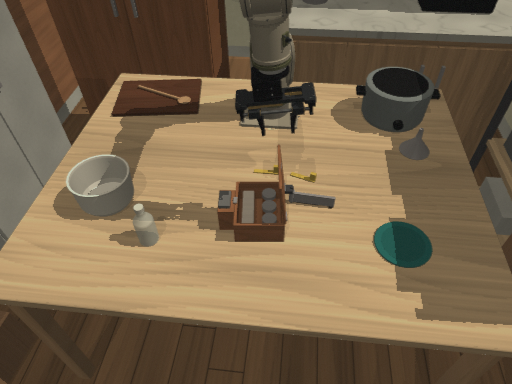

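```bash
python3 -c "
from bench import r
print(r.close_job())"
```

```text
the job is handed in; nothing more can be done
None
```

The job is handed in at about 10 s of the 72 s allowed; no verdict is given, so the results below rest on my own checks.

- **Leg:** I swung it out with the closed fingers and held it against its stop for about 0.5 s, with 10–15 N read at the wrist. The last picture puts it at 1.47 rad in the world frame, and I measured the stop at about 1.485 rad, so it is within the 0.06 rad limit.
- **Lid:** One finger pressed the button while the other waited just above the lid. The lid came free, touched that finger at about 0.1 rad, and was led up at roughly 0.7 rad/s. The lid's push dropped to zero at about 1.45 rad, the lid's own stop. I did not measure the lid's speed directly; the rate comes from the finger's path.
- **Last checks:** The final picture shows the lid standing open, the button up and the arm clear of everything.
- **Disagreement:** The pixel-difference check showed changes around the crock and bottle (mean about 16 grey levels) but little at the pot holder. By eye all three are at the same pixel positions as at the start, so I put the changes down to lighting and shadow. I did not measure their positions again.

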